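# Close up the gel caster around its tray

### The arm

A 7-joint arm with a two-finger parallel gripper is mounted at the origin on the work surface. World frame = base frame: x ahead of the robot, y to its left, z up, the work surface at z = 0. Lengths are in mm, angles in rad, forces in N, time in s.
With the tool pointing down it reaches from about 425 to 950 mm from the base axis. Payload 4.7 kg.
Tool frame: the origin (TCP) lies midway between the tips of the shut fingers; the grasp point (between the pads) lies 19 mm behind it; x points along the fingers, y is the direction in which the jaws open and shut, and the axes are right-handed (so a half turn about x gives the same grasp; the last joint's range is limited). The gripper opens to 87 mm and grips with 3 to 60 N. Pads are 19 mm wide; open, the fingers measure 117 mm over their backs; the gripper's body (75 mm by 190 mm) begins 51 mm behind the grasp point.
Start: joints at [1.297, 0.469, -0.049, 1.532, 0.024, 1.141, -0.082], TCP at [163.641, -654.882, 222.573] pointing down, gripper open.
Joint ranges: [-2.59, 2.59], [-0.33, 1.99], [-1.39, 1.29], [0.1, 2.45], [-1.04, 4.18], [0.21, 1.99], [-2.66, 2.66]. Speed limits (rad/s): [2.57, 2.57, 3.14, 3.14, 3.14, 3.14, 3.14].

### API

Orientations are given as a unit quaternion [x, y, z, w].
In Python, from bench import robot, eyes, ticket gives the robot as it stands.
- The arm moves only by the tool servo_tool, never from a script. Its argument "moves" is a list that holds one entry, the list of rows, each a list of 7 numbers: the shift along the tool's x, y, z in m, then the turn, a rotation vector about the tool's x, y, z in degrees, then the opening, from 0 (shut) to 1 (fully open). A call has 1 to 5 rows; each row shifts and turns the commanded pose from where the row before left it, along the tool's axes as they then stand; what a row does not reach is not made up. A row lasts 1/8 s, in which the tool goes at most 62.5 mm and 10.7 degrees, less where a joint would pass 70% of its speed; a pose out of reach is approached as far as the arm can. A call with a gripper value outside its range is refused whole. The fingers move at their own pace and stop on an object; "grip_force" is the grip in N (left out, the last holds). Time passes only in rows, so rows that do not move let the fingers close. It gives the time, the measured TCP pose, the force and the opening at its end, in the units of the state.
- robot.sense(): the state, without advancing time (a new reading comes with each control period).
- eyes.camera(name): name is "side" or "top" or "wrist"; returns the picture (480x640x3 uint8, red, green, blue); there is no depth.
- eyes.camera_model(name): a dict with "fx", "fy", "cx", "cy" (pixels), "k1" (the pictures are not rectified: a ray, as slopes to the right and down, at radius r is drawn at 1 + k1 r^2 times it, then the intrinsics apply), "rvec" (rotation vector, rad) and "tvec" (3), from world to camera coordinates, as OpenCV has them. Camera axes: x right, y down, z forward; pixel columns grow to the right and rows downward; lengths in mm; the calibration is good to about 2 mm. A picture is of the moment at which its call begins: read the wrist's pose just before it. camera_model takes no time and is no camera call; for the wrist camera it gives the pose at the moment of the call.
- ticket.close_job(): hands the job in, once; it reports no verdict.
The state is a dict: "time": time; "qpos": joint angles; "joint_velocities": joint speeds; "joint_efforts": joint torques, N m; "position": TCP position; "ee_rot": TCP orientation; "wrist_force": force on the tool from outside, world axes, zero at the start; "ft_torque": the same for the moment, N m; "finger_gap": finger opening in mm.
Only numpy, scipy, OpenCV 4.12 (cv2) and the standard library are available. Lean on these libraries where they do the work, as an engineer would, in place of code of your own. Each camera call takes 0.05 s, during which the arm holds its last target. There are 200 camera calls.

### The job

Get the gel caster ready for pouring: take the amber gel tray off the sloping drainer and set it down flat and right way up on the caster's white platform, one open end square against the gasket of the fixed blue wall. Bring the loose blue end wall onto the platform and butt its gasket flush and square against the tray's other open end, so that no gap is left at either end and each wall covers the full width of the tray. Let go of everything, and leave the comb, bottles and other bench things where they are.

Things in the scene. Friction and masses are not known exactly. Their poses are not given: they have to be found in the camera images.
- tray: amber acrylic gel tray, 80 mm long (x) x 60 wide (y) x 25 high, about 60 g: 5 mm floor, 5 mm side walls along the long sides, both short ends open and alike (either may go to the fixed wall), red strips on the floor. Grip it across the 60 mm. Origin: centre of the underside; z up out of it. Starts open side up on the drainer, 4 mm clear of the board (on ridges), lower end against the lip.
- drainer: white ridged drainer on a steel frame, fixed, 200 mm wide (y), 115 deep, 85 high. Its board slopes 30 degrees from level, rising along its +x; at the low -x edge a lip stands 14 mm above the ridges, square to the board. Origin: on the bench under its centre; z up. The tray lies on the -y half, its x axis straight up the slope; a teal comb lies on the +y half.
- caster: gel caster, fixed: flat white platform, x -85 to +80 mm, 116 mm wide (y), top 26 mm above the bench, on levelling feet, no side rails. At the +x end the fixed blue wall, 86 mm wide, 40 mm high above the platform, 20 mm thick, black gasket on its inner face (looking to -x). Flush spirit level at the -x end. Origin: on the bench, 60 mm in front (-x) of the gasket face; z up.
- fixed_face (a point): middle of the lower edge of the fixed wall's gasket face, at platform height (60, 0, 26 mm in the caster's frame); axes as the caster's: x points into the wall, so the tray and the loose wall lie on the -x side, y along the wall.
- end_wall: loose blue end wall, about 250 g, 24 mm thick (x), 86 wide (y), 40 high, black gasket on its +x face; on top in the middle a grip block 40 mm wide (y), 19 thick, 40 to 68 mm above the underside, its middle 1.5 mm to -x of the origin, to be gripped across the 40 mm. Origin: centre of the underside; z up. Starts upright on the bench, gasket roughly away from the robot.
- end_wall_face (a point): middle of the lower edge of the loose wall's gasket face (12 mm along its x from its origin); x points out of the gasket, towards the tray when in place.
- comb: teal toothed gel comb, 70 mm wide, 10 mm thick, lying on the drainer's +y half against the lip. Leave it there. Origin: centre of its underside.
- white_bottle: white plastic bottle, 64 mm diameter, 150 mm tall, standing beyond the caster. Bystander. Origin: centre of its underside.
- amber_bottle: amber glass bottle with an orange cap, 72 mm diameter, 170 mm tall, standing beyond the caster. Bystander. Origin: centre of its underside.
- beaker: empty glass beaker, 68 mm diameter, 85 mm tall, standing beyond the caster. Bystander. Origin: centre of its underside.
- tube_rack: green microtube rack, 66 x 126 mm, 40 mm high, between caster and robot. Bystander. Origin: centre of its underside.
- tip_box: pipette tip box with a blue lid, 87 x 125 mm, 56 mm high, between caster and robot. Bystander. Origin: centre of its underside.
- timer: small white bench timer, 52 x 62 mm, 18 mm high, between caster and robot. Bystander. Origin: centre of its underside.
Things that resemble listed ones, but are neither listed nor needed, are in the scene too. What is shaped like the end_wall but pink or turquoise is not meant.

How it is judged:
By the outcome, as a careful person would: the job done as asked, in the order asked, and still so for the second after the job is handed in, with the robot touching nothing.
It also fails if it takes over 64 s, if anything falls off the work surface, if the arm or the gripper's body presses on something with over 40 N, if the wrist force passes 120 N, or if a joint passes its speed limit or range.

## Working session

There is one attempt and no reset: what is moved stays moved. The work goes in short steps, Python scripts to look and compute and a tool call to move; the robot and the scene stay as the last step left them, time stands still between calls to the robot, and variables do not carry over. Pictures are saved under pics/ and viewed, about 8 in all and at most 12, crops included, and the job is handed in when it is done.

Besides the shell and the picture viewer there is one more tool, called as name([rows], argument=value, ...), one row to a line, values as JSON. servo_tool: Moves the arm, as the interface text tells. Its arguments: {"type":"object","properties":{"moves":{"type":"array","items":{"type":"array","items":{"type":"array","items":{"type":"number"}}}},"grip_force":{"type":"number"}},"required":["moves"]}

```bash
ls; mkdir -p pics
python3 - <<'E'
from bench import robot, eyes, ticket
import cv2, numpy as np
s=robot.sense(); print({k:np.round(v,3).tolist() for k,v in s.items()})
for n in ("side","top"):
    im=eyes.camera(n); cv2.imwrite(f"pics/{n}0.png",im[:,:,::-1]); m=eyes.camera_model(n); print(n,{k:np.round(v,4).tolist() for k,v in m.items()})
E
```

```text
pics
{'time': 0.0, 'qpos': [1.297, 0.469, -0.049, 1.534, 0.024, 1.141, -0.082], 'joint_velocities': [0.001, 0.0, -0.002, -0.001, 0.0, 0.0, 0.001], 'joint_efforts': [-0.0, -50.798, -0.081, -23.615, -0.061, 0.038, 0.0], 'position': [163.457, -654.293, 221.493], 'ee_rot': [-0.702, -0.087, 0.702, -0.086], 'wrist_force': [-0.25, 0.101, 0.211], 'ft_torque': [0.033, 0.049, 0.03], 'finger_gap': 86.523}
side {'fx': 452.3657, 'fy': 452.3657, 'cx': 320.4503, 'cy': 235.8441, 'k1': -0.0716, 'rvec': [2.0675, -0.3058, 0.1585], 'tvec': [-528.495, 176.772, 822.7061]}
top {'fx': 466.2084, 'fy': 466.2084, 'cx': 318.6996, 'cy': 239.6405, 'k1': -0.1043, 'rvec': [2.0763, -2.1437, 0.1537], 'tvec': [82.0161, 583.1661, 794.9973]}
```

View pics/top0.png

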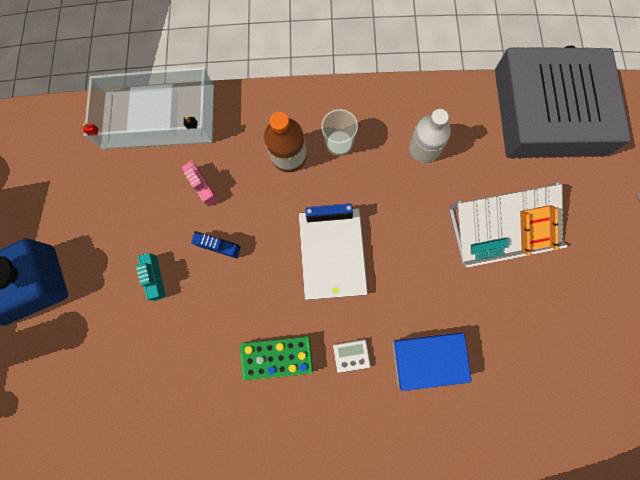

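View pics/side0.png

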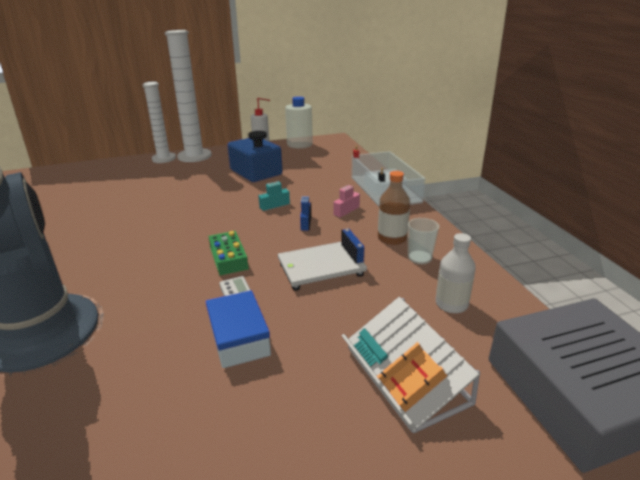

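```bash
cat > h.py <<'E'
from bench import robot, eyes, ticket
import cv2, numpy as np
from scipy.spatial.transform import Rotation as R
from scipy.optimize import least_squares
def cam(n):
    m=eyes.camera_model(n); K=np.array([[m['fx'],0,m['cx']],[0,m['fy'],m['cy']],[0,0,1.]])
    return K,np.array([m['k1'],0,0,0.]),np.array(m['rvec'],float).reshape(3),np.array(m['tvec'],float).reshape(3)
def proj(c,P):
    K,d,r,t=c; return cv2.projectPoints(np.asarray(P,float).reshape(-1,1,3),r,t,K,d)[0].reshape(-1,2)
def at_z(c,uv,z):
    K,d,r,t=c; n=cv2.undistortPoints(np.array(uv,float).reshape(-1,1,2),K,d).reshape(-1,2)
    Rm=R.from_rotvec(r).as_matrix(); C=-Rm.T@t; D=np.c_[n,np.ones(len(n))]@Rm
    return C+D*((z-C[2])/D[:,2])[:,None]
def crop(im,x,y,w,h,s):  # with ticks each 10 px
    o=cv2.resize(im[y:y+h,x:x+w],None,fx=s,fy=s,interpolation=cv2.INTER_CUBIC)
    for i in range(-x%10,w,10): cv2.line(o,(int(i*s),0),(int(i*s),6 if (x+i)%50 else 16),(0,255,0),1)
    for j in range(-y%10,h,10): cv2.line(o,(0,int(j*s)),(6 if (y+j)%50 else 16,int(j*s)),(0,255,0),1)
    return o
def montage(items,W,H,name):
    c=np.zeros((H,W,3),np.uint8)
    for o,x,y in items: c[y:y+o.shape[0],x:x+o.shape[1]]=o[:H-y,:W-x]
    cv2.imwrite(name,c)
E
python3 - <<'E'
from h import *
t=cv2.imread("pics/top0.png"); s=cv2.imread("pics/side0.png")
montage([(crop(t,290,195,90,110,4),0,0),(crop(t,445,180,130,90,3.3),366,0),(crop(t,185,225,60,40,6),366,300)],796,560,"pics/mt.png")
montage([(crop(s,270,220,110,80,3.6),0,0),(crop(s,335,290,150,140,2.6),400,0),(crop(s,290,190,40,45,5),0,300)],792,560,"pics/ms.png")
c=cam("top"); print(at_z(c,[[192,240],[238,250]],40), at_z(c,[[300,215],[365,213],[306,299],[367,295]],26))
for n in("top","side"):
  K,d,r,tt=cam(n); print(n,-R.from_rotvec(r).as_matrix().T@tt)
E
```

```text
[[595.91586033 303.06587512  40.        ]
 [573.83527906 214.85801608  40.        ]] [[639.67740515  98.59645669  26.        ]
 [638.97308035 -25.07680533  26.        ]
 [480.18050985  90.92259949  26.        ]
 [483.97399732 -21.6845651   26.        ]]
top [432.13596674  35.60040638 889.28123412]
side [ 337.72493932 -754.314793    551.68077696]
```

View pics/mt.png

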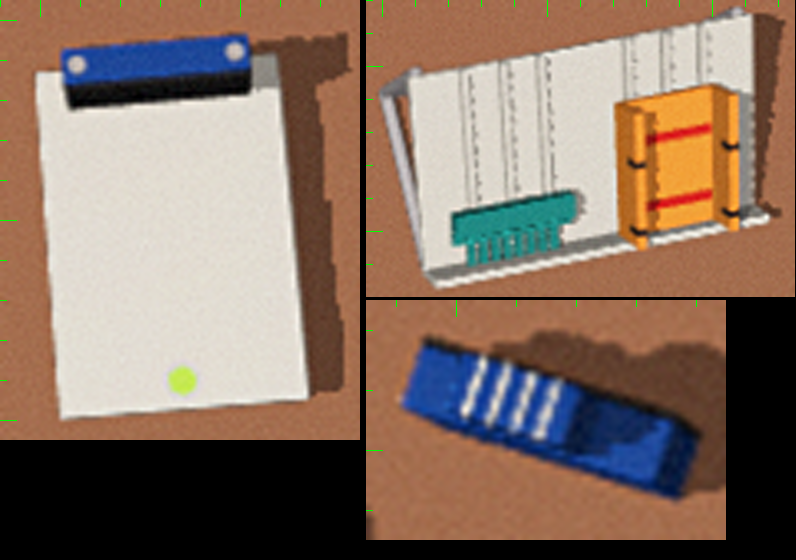

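View pics/ms.png

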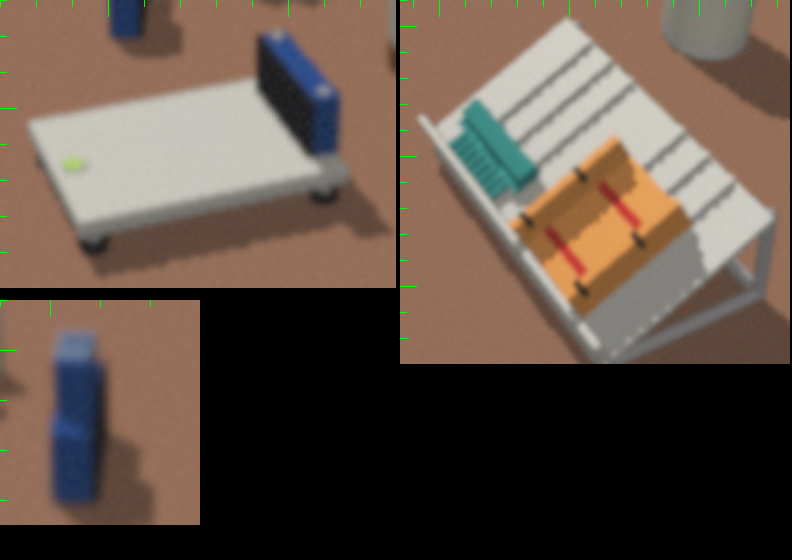

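Run:
```python
from h import *
T,S=cam("top"),cam("side")
def fit(tl,ti,sl,si,x0,pitch=0,zfree=False):
    def W(p,L): return (R.from_euler('ZY',[p[2],-pitch]).as_matrix()@np.array(L,float).T).T+[p[0],p[1],p[3] if zfree else 0]
    def f(p):
        r=(proj(T,W(p,tl))-ti).ravel() if len(tl) else []
        q=(proj(S,W(p,sl))-si).ravel() if len(sl) else []
        return np.r_[r,q]
    o=least_squares(f,x0,loss='soft_l1'); print(np.round(o.x,3),'res',np.round(f(o.x).reshape(-1,2),1).tolist()); return o.x
a=lambda l,ox,oy,s,x,y:[[ox+(u-x+.5)/s-.5,oy+(v-y+.5)/s-.5] for u,v in l]
print('caster')
tl=[(80,58,26),(80,-58,26),(-85,58,26),(-85,-58,26),(60,43,26),(60,-43,26),(80,43,66),(80,-43,66)]
ti=np.array(a([(36,72),(278,55),(61,419),(308,400),(70,109),(251,97),(62,50),(248,35)],290,195,4,0,0))
sl=[(-85,58,26),(-85,-58,26),(80,-58,26),(60,43,66),(60,-43,66),(80,-43,66),(60,-43,26),(60,43,26)]
si=np.array(a([(27,123),(80,228),(345,178),(258,34),(317,95),(339,92),(313,153),(259,88)],270,220,3.6,0,0))
fit(tl,ti,sl,si,[560,35,0]);fit(tl,ti,[],[],[560,35,0]);fit([],[],sl,si,[560,35,0])
print('wall')
tl=[(12,43,40),(12,-43,40),(-12,-43,0),(-12,43,40),(-12,-43,40)]
ti=np.array(a([(428,340),(698,430),(680,498),(404,404),(668,478)],185,225,6,366,300))
fit(tl,ti,[],[],[585,258,-.24])
print('tray')
tl=[(-40,-30,25),(40,-30,25),(40,30,0)]
ti=np.array(a([(738,228),(740,95),(615,103)],445,180,3.3,366,0))
sl=[(40,30,25),(40,-30,25),(-40,30,25)]
si=np.array(a([(617,137),(690,205),(512,225)],335,290,2.6,400,0))
fit(tl,ti,sl,si,[600,-350,0,40],np.pi/6,True);
```

```text
caster
[5.6692e+02 3.9747e+01 4.6000e-02] res [[-0.1, 0.1], [0.0, -0.6], [-0.4, 0.1], [0.6, -0.0], [-0.1, 0.5], [-0.1, -0.2], [-0.2, -0.2], [0.4, -0.3], [0.3, -0.9], [-0.1, -1.5], [1.7, -3.3], [-0.3, 0.1], [-1.6, 1.8], [1.1, 0.9], [-1.0, 1.8], [-0.7, 0.5]]
[5.66782e+02 3.98870e+01 4.30000e-02] res [[-0.1, 0.1], [0.1, -0.4], [-0.6, 0.1], [0.4, 0.2], [-0.0, 0.5], [-0.1, -0.1], [-0.2, -0.2], [0.4, -0.2]]
[5.67231e+02 3.96980e+01 5.90000e-02] res [[0.3, -0.6], [0.6, -1.3], [1.9, -3.6], [-0.5, -0.0], [-1.4, 1.5], [1.3, 0.6], [-0.7, 1.6], [-0.9, 0.4]]
wall
[ 5.89271e+02  2.59659e+02 -3.11000e-01] res [[0.4, -0.7], [-2.0, -3.5], [1.5, 0.4], [0.4, 0.7], [-0.9, 0.7]]
tray
[ 5.96442e+02 -3.43224e+02  1.56000e-01  4.08720e+01] res [[0.5, 0.1], [-0.3, -0.5], [0.0, -0.6], [0.6, -0.4], [-2.0, 0.1], [-0.3, 0.5]]
```

```bash
cat >> h.py <<'E'
def pose(): s=robot.sense(); return np.array(s['position']),R.from_quat(s['ee_rot'])
def tool_for(yaw,pitch=0,flip=False):
    M=R.from_euler('ZY',[yaw,-pitch]).as_matrix(); k=-1 if flip else 1
    return R.from_matrix(np.c_[-M[:,2],k*M[:,1],k*M[:,0]])
def rows(pt,Rt,n,p=None,Rc=None,g=1):
    p0,R0=pose(); p=p0 if p is None else p; Rc=R0 if Rc is None else Rc
    w=(Rc.inv()*Rt).as_rotvec(degrees=True); d=(np.array(pt)-p)/n
    print('dist',np.round(np.linalg.norm(pt-p),1),'ang',np.round(np.linalg.norm(w),1))
    for k in range(n):
        Rk=Rc*R.from_rotvec(w*k/n,degrees=True)
        print([*np.round(Rk.inv().apply(d)/1000,4).tolist(),*np.round(w/n,2).tolist(),g])
E
python3 - <<'E'
from h import *
p,Rc=pose(); print(Rc.as_matrix().round(2))
c=cam('wrist'); print('cam in tool',Rc.inv().apply(-R.from_rotvec(c[2]).as_matrix().T@c[3]-p), (Rc.inv()*R.from_rotvec(c[2]).inv()).as_matrix().round(2))
t=np.array([596.4,-343.2,40.9]); M=R.from_euler('ZY',[.156,-np.pi/6])
for fl in(0,1): rows(t+M.apply([0,0,190]),tool_for(.156,np.pi/6,fl),10)
E
```

```text
[[-0.    0.24 -0.97]
 [ 0.   -0.97 -0.24]
 [-1.   -0.    0.  ]]
cam in tool [-162.51106188    0.80126498  -67.04255979] [[-0.   -0.25  0.97]
 [ 1.    0.    0.  ]
 [-0.    0.97  0.25]]
dist 450.6 ang 175.1
[0.0017, -0.0205, -0.0401, -16.91, -0.22, 4.53, 1]
[0.0004, -0.0081, -0.0443, -16.91, -0.22, 4.53, 1]
[0.0001, 0.0052, -0.0448, -16.91, -0.22, 4.53, 1]
[0.0008, 0.018, -0.0413, -16.91, -0.22, 4.53, 1]
[0.0026, 0.0291, -0.0343, -16.91, -0.22, 4.53, 1]
[0.0051, 0.0375, -0.0244, -16.91, -0.22, 4.53, 1]
[0.0082, 0.0425, -0.0126, -16.91, -0.22, 4.53, 1]
[0.0116, 0.0435, 0.0002, -16.91, -0.22, 4.53, 1]
[0.015, 0.0406, 0.0126, -16.91, -0.22, 4.53, 1]
[0.018, 0.0338, 0.0237, -16.91, -0.22, 4.53, 1]
dist 450.6 ang 30.4
[0.0017, -0.0205, -0.0401, 0.5, 3.0, 0.14, 1]
[0.0037, -0.0209, -0.0398, 0.5, 3.0, 0.14, 1]
[0.0057, -0.0212, -0.0393, 0.5, 3.0, 0.14, 1]
[0.0077, -0.0216, -0.0388, 0.5, 3.0, 0.14, 1]
[0.0097, -0.0219, -0.0382, 0.5, 3.0, 0.14, 1]
[0.0116, -0.0223, -0.0374, 0.5, 3.0, 0.14, 1]
[0.0135, -0.0226, -0.0366, 0.5, 3.0, 0.14, 1]
[0.0153, -0.023, -0.0356, 0.5, 3.0, 0.14, 1]
[0.0171, -0.0233, -0.0346, 0.5, 3.0, 0.14, 1]
[0.0188, -0.0237, -0.0334, 0.5, 3.0, 0.14, 1]
```

servo_tool([
  [[0.0017,-0.0205,-0.0401,0.5,3,0.14,1],[0.0037,-0.0209,-0.0398,0.5,3,0.14,1],[0.0057,-0.0212,-0.0393,0.5,3,0.14,1],[0.0077,-0.0216,-0.0388,0.5,3,0.14,1],[0.0097,-0.0219,-0.0382,0.5,3,0.14,1]],
])

```text
time: 0.72
position: [334.1, -505.5, 213.8]
ee_rot: [0.79, 0.077, -0.605, 0.063]
wrist_force: [0.5, -0.7, 0.0]
finger_gap: 86.8
```

servo_tool([
  [[0.0116,-0.0223,-0.0374,0.5,3,0.14,1],[0.0135,-0.0226,-0.0366,0.5,3,0.14,1],[0.0153,-0.023,-0.0356,0.5,3,0.14,1],[0.0171,-0.0233,-0.0346,0.5,3,0.14,1],[0.0188,-0.0237,-0.0334,0.5,3,0.14,1]],
])

```text
time: 1.35
position: [503.7, -357.7, 205.7]
ee_rot: [0.864, 0.067, -0.498, 0.039]
wrist_force: [0.6, -0.5, 0.2]
finger_gap: 86.7
```

servo_tool([
  [[0,0,0,0,0,0,1],[0,0,0,0,0,0,1]],
])

```text
time: 1.6
position: [502.5, -359.4, 205.7]
ee_rot: [0.863, 0.067, -0.499, 0.039]
wrist_force: [-0.3, 0.2, -0.0]
finger_gap: 87.0
```

Run:
```python
from h import *
c=cam('wrist'); im=eyes.camera('wrist')[:,:,::-1].copy(); cv2.imwrite('pics/w1.png',im)
p,Rc=pose(); print(p)
import pickle; pickle.dump((c,p,Rc.as_quat()),open('w1.pkl','wb'))
t=np.array([596.4,-343.2,40.9]); M=R.from_euler('ZY',[.156,-np.pi/6])
P=t+M.apply([(a,b,z) for z in(0,25) for a in(-40,40) for b in(-30,30)]); print(proj(c,P).round(0).tolist())
```

```text
[ 502.28242582 -360.01107233  205.85342527]
[[340.0, 261.0], [277.0, 261.0], [341.0, 176.0], [275.0, 176.0], [342.0, 269.0], [274.0, 269.0], [344.0, 178.0], [272.0, 178.0]]
```

View pics/w1.png

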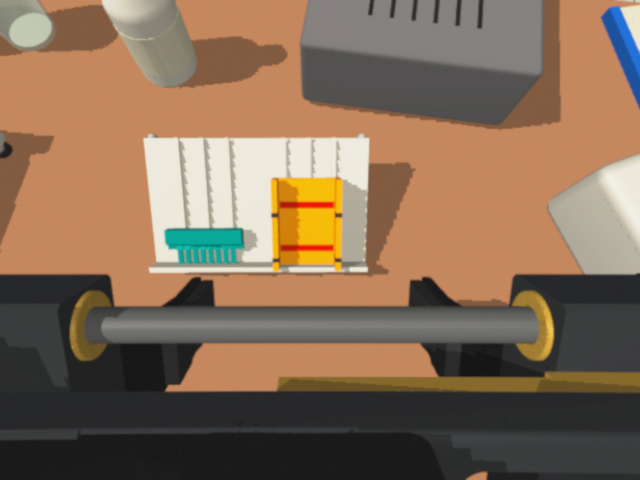

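Run:
```python
from h import *
t=np.array([596.4,-342.8,40.9]); M=R.from_euler('ZY',[.156,-np.pi/6])
rows(t+M.apply([0,0,5]),tool_for(.156,np.pi/6,1),5)
```

```text
dist 185.7 ang 0.2
[0.0371, -0.0006, -0.0001, -0.02, 0.0, -0.03, 1]
[0.0371, -0.0006, -0.0001, -0.02, 0.0, -0.03, 1]
[0.0371, -0.0005, -0.0001, -0.02, 0.0, -0.03, 1]
[0.0371, -0.0005, -0.0001, -0.02, 0.0, -0.03, 1]
[0.0371, -0.0005, -0.0001, -0.02, 0.0, -0.03, 1]
```

servo_tool([
  [[0.04,-0.0006,0,0,0,0,1],[0.04,-0.0006,0,0,0,0,1],[0.04,-0.0005,0,0,0,0,1],[0.04,-0.0005,0,0,0,0,1],[0.0,0,0,0,0,0,1]],
])

```text
time: 2.28
position: [580.9, -343.7, 64.5]
ee_rot: [0.863, 0.068, -0.5, 0.038]
wrist_force: [-1.1, -0.2, 0.0]
finger_gap: 87.1
```

servo_tool([
  [[0.012,-0.0005,0,0,0,0,1],[0.007,0,0,0,0,0,1],[0.004,0,0,0,0,0,1],[0,0,0,0,0,0,1]],
])

```text
time: 2.78
position: [593.1, -342.3, 47.8]
ee_rot: [0.864, 0.067, -0.498, 0.039]
wrist_force: [-0.0, -0.1, -0.0]
finger_gap: 86.8
```

Run:
```python
from h import *
p,Rc=pose(); print(p)
t=np.array([596.4,-342.8,40.9]); M=R.from_euler('ZY',[.156,-np.pi/6]); print('TCP in tray',M.inv().apply(p-t))
im=eyes.camera('wrist')[:,:,::-1].copy(); s=eyes.camera('side')[:,:,::-1].copy()
cv2.imwrite('pics/w2.png',im); cv2.imwrite('pics/s2.png',s)
montage([(crop(im,120,100,400,300,1.25),0,0),(crop(s,335,270,120,150,2.4),510,0)],798,400,'pics/m2.png')
```

```text
[ 593.13183054 -342.26502037   47.82385573]
TCP in tray [0.73796254 1.03625225 7.56891706]
```

View pics/m2.png

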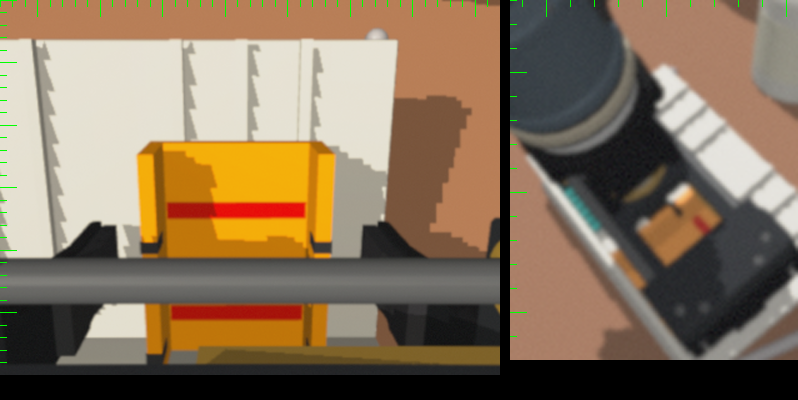

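servo_tool([
  [[0.0015,0,0,0,0,0,1],[0,0,0,0,0,0,0.6],[0,0,0,0,0,0,0.5],[0,0,0,0,0,0,0.4],[0,0,0,0,0,0,0.4]],
], grip_force=20)

```text
time: 3.5
position: [593.8, -342.0, 46.3]
ee_rot: [0.864, 0.067, -0.498, 0.039]
wrist_force: [-1.0, -0.9, 0.5]
finger_gap: 59.9
```

servo_tool([
  [[0,0,0,0,0,0,0.4],[0,0,0,0,0,0,0.4],[-0.005,0,0,0,0,0,0.4],[-0.005,0,0,0,0,0,0.4],[0,0,0,0,0,0,0.4]],
])

```text
time: 4.12
position: [588.7, -343.2, 55.4]
ee_rot: [0.864, 0.066, -0.498, 0.039]
wrist_force: [-0.0, 0.9, 0.3]
finger_gap: 60.0
```

Run:
```python
from h import *
p,Rc=pose(); up=p+Rc.apply([-60,0,0])
C=np.array([566.9,39.8,0]); M=R.from_euler('Z',.045)
tgt=C+M.apply([5,0,90]); print(up,tgt)
rows(tgt,tool_for(.045,0,1),10,up,Rc,.4)
```

```text
[ 558.98799259 -347.75917856  107.34451915] [571.89493835  40.02492407  90.        ]
dist 388.4 ang 30.7
[0.0051, -0.0381, -0.0054, 0.62, -3.0, 0.15, 0.4]
[0.0047, -0.0382, -0.0053, 0.62, -3.0, 0.15, 0.4]
[0.0043, -0.0383, -0.0051, 0.62, -3.0, 0.15, 0.4]
[0.0039, -0.0383, -0.0049, 0.62, -3.0, 0.15, 0.4]
[0.0036, -0.0384, -0.0047, 0.62, -3.0, 0.15, 0.4]
[0.0032, -0.0384, -0.0045, 0.62, -3.0, 0.15, 0.4]
[0.0029, -0.0385, -0.0042, 0.62, -3.0, 0.15, 0.4]
[0.0026, -0.0386, -0.0039, 0.62, -3.0, 0.15, 0.4]
[0.0023, -0.0386, -0.0037, 0.62, -3.0, 0.15, 0.4]
[0.002, -0.0386, -0.0034, 0.62, -3.0, 0.15, 0.4]
```

servo_tool([
  [[-0.02,0,0,0,0,0,0.4],[-0.04,0,0,0,0,0,0.4],[0.0051,-0.0381,-0.0054,0.62,-3,0.15,0.4],[0.0047,-0.0382,-0.0053,0.62,-3,0.15,0.4],[0.0043,-0.0383,-0.0051,0.62,-3,0.15,0.4]],
])

```text
time: 4.75
position: [562.2, -230.6, 102.9]
ee_rot: [0.822, 0.051, -0.566, 0.032]
wrist_force: [0.6, 0.0, -1.7]
finger_gap: 59.6
```

servo_tool([
  [[0.0039,-0.0383,-0.0049,0.62,-3,0.15,0.4],[0.0036,-0.0384,-0.0047,0.62,-3,0.15,0.4],[0.0032,-0.0384,-0.0045,0.62,-3,0.15,0.4],[0.0029,-0.0385,-0.0042,0.62,-3,0.15,0.4],[0.0026,-0.0386,-0.0039,0.62,-3,0.15,0.4]],
])

```text
time: 5.38
position: [568.9, -36.1, 94.4]
ee_rot: [0.742, 0.026, -0.669, 0.02]
wrist_force: [0.2, 0.1, -0.7]
finger_gap: 59.9
```

servo_tool([
  [[0.0023,-0.0386,-0.0037,0.62,-3,0.15,0.4],[0.002,-0.0386,-0.0034,0.62,-3,0.15,0.4],[0,0,0,0,0,0,0.4],[0,0,0,0,0,0,0.4]],
])

```text
time: 5.88
position: [571.6, 39.5, 90.5]
ee_rot: [-0.707, -0.016, 0.707, -0.015]
wrist_force: [-0.6, 0.3, -1.3]
finger_gap: 60.0
```

Run:
```python
from h import *
C=np.array([566.9,39.8,0]); M=R.from_euler('Z',.045)
p,Rc=pose(); print(p, M.inv().apply(p-C), (Rc.inv()*tool_for(.045,0,1)).as_rotvec(degrees=True))
c=cam('wrist'); im=eyes.camera('wrist')[:,:,::-1].copy(); s=eyes.camera('side')[:,:,::-1].copy()
cv2.imwrite('pics/w3.png',im); cv2.imwrite('pics/s3.png',s)
import pickle; pickle.dump((c,p,Rc.as_quat()),open('w3.pkl','wb'))
L=[(60,43,66),(60,-43,66),(60,43,26),(60,-43,26),(80,43,66),(80,-43,66),(80,58,26),(80,-58,26)]
print(proj(c,C+M.apply(L)).round(1).tolist())
montage([(crop(im,100,60,440,300,1.2),0,0),(crop(s,270,190,100,110,2.6),530,0)],792,400,'pics/m3.png')
```

```text
[571.58587989  39.52439028  90.47064942] [ 4.66873798 -0.48612414 90.47064942] [-0.03122667  0.00151738  0.0681152 ]
[[217.8, 170.7], [398.8, 170.7], [234.1, 166.3], [383.6, 166.2], [215.1, 126.7], [401.3, 126.7], [205.5, 129.9], [412.0, 129.9]]
```

View pics/m3.png

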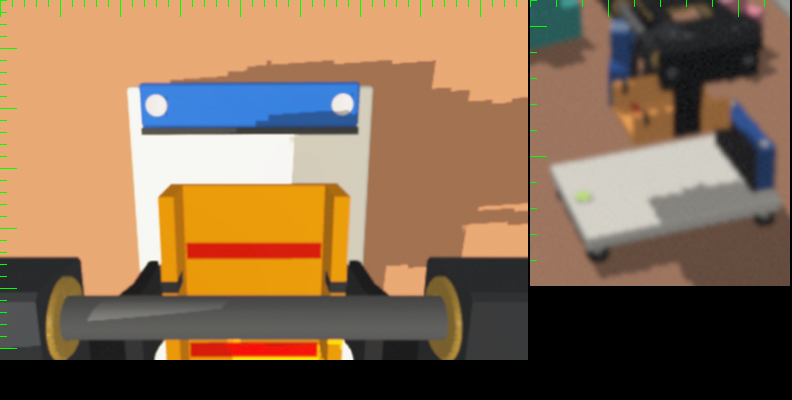

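Run:
```python
from h import *
import pickle; c,p,q=pickle.load(open('w3.pkl','rb'))
C=np.array([566.9,39.8,0]); M=R.from_euler('Z',.045)
# tray rim far-end corners; wall front top edge ends
print(M.inv().apply(at_z(c,[[233.3,224.2],[390.8,224.2]],p[2]+19)-C), M.inv().apply(p-C))
print(M.inv().apply(at_z(c,[[218.3,170.5],[398.3,170.5]],66)-C))
```

```text
[[ 42.9042729   28.02089425 109.47064942]
 [ 42.89491918 -31.46878119 109.47064942]] [ 4.66873798 -0.48612414 90.47064942]
[[ 60.11281509  42.75590369  66.        ]
 [ 60.09552176 -42.76391589  66.        ]]
```

servo_tool([
  [[0.02,-0.0017,0,0,0,0,0.4],[0.025,0,0,0,0,0,0.4],[0.008,0,0,0,0,0,0.4],[0,0,0,0,0,0,0.4]],
])

```text
time: 6.48
position: [571.6, 41.3, 37.0]
ee_rot: [-0.707, -0.016, 0.707, -0.015]
wrist_force: [-0.9, 0.0, -0.2]
finger_gap: 60.0
```

servo_tool([
  [[0.002,0,0,0,0,0,0.4],[0,0,0,0,0,0,0.4],[0,0,0,0,0,0,0.4]],
])

```text
time: 6.85
position: [572.2, 42.3, 35.5]
ee_rot: [0.707, 0.017, -0.707, 0.015]
wrist_force: [0.1, -0.4, -0.5]
finger_gap: 59.4
```

servo_tool([
  [[0.0015,0,0,0,0,0,0.4],[0,0,0,0,0,0,0.4],[0,0,0,0,0,0,0.4]],
])

```text
time: 7.22
position: [571.9, 42.2, 33.5]
ee_rot: [-0.707, -0.017, 0.707, -0.015]
wrist_force: [-0.5, -0.4, -0.6]
finger_gap: 59.8
```

servo_tool([
  [[0.001,0,0,0,0,0,0.4],[0,0,0,0,0,0,0.4],[0,0,0,0,0,0,0.4]],
])

```text
time: 7.6
position: [571.9, 42.2, 32.5]
ee_rot: [-0.707, -0.017, 0.707, -0.015]
wrist_force: [-0.2, 0.9, -1.3]
finger_gap: 59.7
```

servo_tool([
  [[0.001,0,0,0,0,0,0.4],[0,0,0,0,0,0,0.4],[0,0,0,0,0,0,0.4]],
])

```text
time: 7.98
position: [571.9, 42.2, 31.5]
ee_rot: [-0.707, -0.017, 0.707, -0.015]
wrist_force: [0.2, 0.7, 0.5]
finger_gap: 59.8
```

servo_tool([
  [[0.001,0,0,0,0,0,0.4],[0,0,0,0,0,0,0.4],[0,0,0,0,0,0,0.4]],
])

```text
time: 8.35
position: [572.0, 42.2, 30.6]
ee_rot: [0.707, 0.017, -0.707, 0.015]
wrist_force: [-0.3, -0.4, -0.3]
finger_gap: 60.2
```

servo_tool([
  [[0.001,0,0,0,0,0,0.4],[0,0,0,0,0,0,0.4],[0,0,0,0,0,0,0.4]],
])

```text
time: 8.72
position: [572.1, 42.2, 30.5]
ee_rot: [0.707, 0.017, -0.707, 0.015]
wrist_force: [-2.8, 0.5, 6.9]
finger_gap: 59.9
```

Run:
```python
from h import *
for _ in range(1): s=robot.sense(); print(np.round(s['wrist_force'],2),np.round(s['ft_torque'],3),s['position'])
s=eyes.camera('side')[:,:,::-1].copy(); im=eyes.camera('wrist')[:,:,::-1].copy()
montage([(crop(s,265,190,110,110,4),0,0),(crop(im,180,100,260,190,1.35),445,0)],796,440,'pics/m4.png')
```

```text
[-2.75  0.5   6.94] [-0.188  0.502 -0.076] [572.06146577  42.24785606  30.46423102]
```

View pics/m4.png

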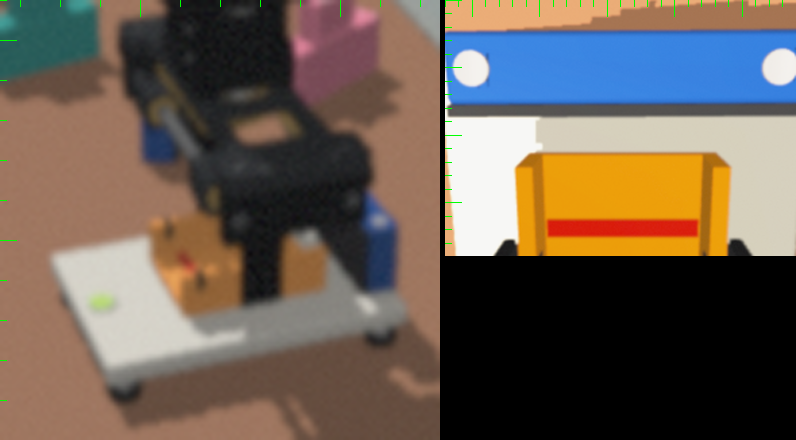

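servo_tool([
  [[-0.0006,0,0,0,0,0,0.4],[0,0,-0.006,0,0,0,0.4],[0,0,-0.006,0,0,0,0.4],[0,0,0,0,0,0,0.4],[0,0,0,0,0,0,0.4]],
])

```text
time: 9.45
position: [584.1, 42.7, 30.5]
ee_rot: [0.707, 0.017, -0.707, 0.015]
wrist_force: [-1.3, -0.1, 4.3]
finger_gap: 59.8
```

servo_tool([
  [[0,0,-0.0015,0,0,0,0.4],[0,0,-0.0015,0,0,0,0.4],[0,0,0,0,0,0,0.4],[0,0,0,0,0,0,0.4]],
])

```text
time: 9.95
position: [585.8, 42.9, 30.5]
ee_rot: [-0.706, -0.017, 0.708, -0.015]
wrist_force: [-5.3, 0.8, 8.9]
finger_gap: 59.8
```

servo_tool([
  [[0,0,-0.001,0,0,0,0.4],[0,0,0,0,0,0,0.4],[0,0,0,0,0,0,0.4]],
])

```text
time: 10.32
position: [586.7, 42.8, 30.4]
ee_rot: [-0.706, -0.016, 0.708, -0.015]
wrist_force: [-4.2, -1.3, 9.1]
finger_gap: 60.0
```

servo_tool([
  [[-0.0004,0,-0.001,0,0,0,0.4],[0,0,0,0,0,0,0.4],[0,0,0,0,0,0,0.4]],
])

```text
time: 10.7
position: [587.3, 42.9, 30.5]
ee_rot: [-0.706, -0.017, 0.708, -0.015]
wrist_force: [-4.9, 0.5, 8.0]
finger_gap: 59.9
```

servo_tool([
  [[0,0,-0.001,0,0,0,0.4],[0,0,0,0,0,0,0.4],[0,0,0,0,0,0,0.4]],
])

```text
time: 11.08
position: [587.2, 42.9, 30.4]
ee_rot: [-0.705, -0.016, 0.709, -0.015]
wrist_force: [-7.1, -0.6, 8.6]
finger_gap: 60.0
```

servo_tool([
  [[0,0,-0.001,0,0,0,0.4],[0,0,0,0,0,0,0.4],[0,0,0,0,0,0,0.4]],
])

```text
time: 11.45
position: [587.3, 42.9, 30.4]
ee_rot: [-0.704, -0.017, 0.71, -0.016]
wrist_force: [-8.3, -0.2, 11.1]
finger_gap: 59.7
```

servo_tool([
  [[-0.0008,0,0.0005,0,0,0,0.4],[0,0,0,0,0,0,0.75],[0,0,0,0,0,0,0.9],[0,0,0,0,0,0,1],[0,0,0,0,0,0,1]],
])

```text
time: 12.08
position: [590.6, 43.1, 31.3]
ee_rot: [0.707, 0.017, -0.707, 0.015]
wrist_force: [-0.1, 0.3, 0.6]
finger_gap: 84.4
```

servo_tool([
  [[0,0,0,0,0,0,1],[-0.01,0,0,0,0,0,1],[-0.02,0,0,0,0,0,1],[-0.03,0,0,0,0,0,1],[-0.05,0,0,0,0,0,1]],
])

```text
time: 12.7
position: [589.3, 42.8, 141.7]
ee_rot: [-0.706, -0.016, 0.708, -0.016]
wrist_force: [-0.2, 0.8, 0.7]
finger_gap: 87.3
```

Run:
```python
from h import *
p,Rc=pose(); print(p)
W=np.array([588.5,259.5,0]); yaw=-.29; M=R.from_euler('Z',yaw)
rows(W+M.apply([-1.5,0,200]),tool_for(yaw,0,1),6)
```

```text
[589.25747067  42.79848714 141.6639709 ]
dist 224.8 ang 19.2
[-0.0097, -0.0362, -0.0012, 3.2, 0.03, 0.01, 1]
[-0.0097, -0.0362, 0.0008, 3.2, 0.03, 0.01, 1]
[-0.0097, -0.0361, 0.0028, 3.2, 0.03, 0.01, 1]
[-0.0097, -0.0359, 0.0048, 3.2, 0.03, 0.01, 1]
[-0.0097, -0.0356, 0.0068, 3.2, 0.03, 0.01, 1]
[-0.0097, -0.0351, 0.0088, 3.2, 0.03, 0.01, 1]
```

servo_tool([
  [[-0.0097,-0.0362,-0.0012,3.2,0,0,1],[-0.0097,-0.0362,0.0008,3.2,0,0,1],[-0.0097,-0.0361,0.0028,3.2,0,0,1],[-0.0097,-0.0359,0.0048,3.2,0,0,1],[-0.0097,-0.0356,0.0068,3.2,0,0,1]],
])

```text
time: 13.32
position: [588.4, 225.0, 191.3]
ee_rot: [0.702, -0.082, -0.702, -0.084]
wrist_force: [0.2, 0.3, -0.6]
finger_gap: 86.9
```

servo_tool([
  [[-0.0097,-0.0351,0.0088,3.2,0,0,1],[0,0,0,0,0,0,1],[0,0,0,0,0,0,1]],
])

```text
time: 13.7
position: [588.0, 259.1, 200.1]
ee_rot: [-0.7, 0.102, 0.7, 0.102]
wrist_force: [-0.0, -0.6, -0.0]
finger_gap: 86.7
```

Run:
```python
from h import *
import pickle
c=cam('wrist'); p,Rc=pose(); im=eyes.camera('wrist')[:,:,::-1].copy(); t=eyes.camera('top')[:,:,::-1].copy()
pickle.dump((c,p,Rc.as_quat()),open('w5.pkl','wb')); cv2.imwrite('pics/w5.png',im); cv2.imwrite('pics/t5.png',t)
W=np.array([588.5,259.5,0]); M=R.from_euler('Z',-.29); print(p)
print(proj(c,W+M.apply([(12,43,40),(12,-43,40),(-12,43,40),(-12,-43,40),(8,20,68),(8,-20,68),(-11,20,68),(-11,-20,68)])).round(0).tolist())
montage([(crop(im,180,120,260,180,1.7),0,0),(crop(t,295,195,80,110,4),448,0)],770,440,'pics/m5.png')
```

```text
[587.99953733 259.06814827 200.0580255 ]
[[258.0, 213.0], [360.0, 213.0], [259.0, 240.0], [360.0, 240.0], [283.0, 224.0], [335.0, 224.0], [284.0, 247.0], [335.0, 247.0]]
```

View pics/m5.png

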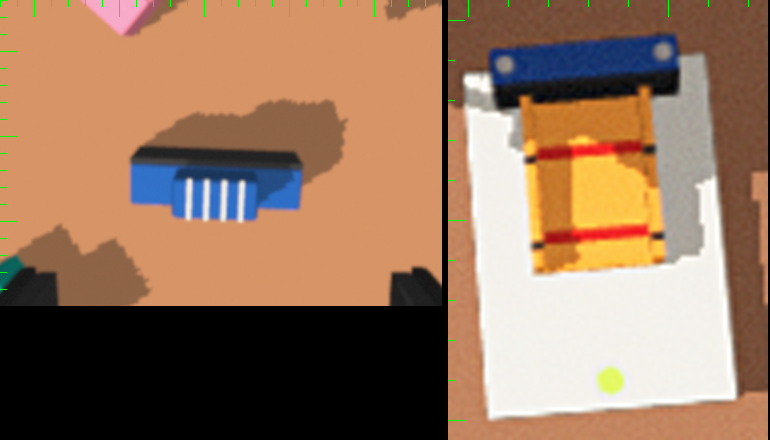

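Run:
```python
from h import *
import pickle; c,p,q=pickle.load(open('w5.pkl','rb'))
L=np.array([(12,43,40),(12,-43,40),(-12,43,40),(-12,-43,40),(-11,20,68),(-11,-20,68)],float)
uv=np.array([(131,161),(301,166),(131,203),(300,209),(173,218),(256,221)])/1.7+[179.8,119.8]
f=lambda x:(proj(c,R.from_euler('Z',x[2]).apply(L)+[x[0],x[1],0])-uv).ravel()
o=least_squares(f,[588,259,-.3]); print(o.x,f(o.x).reshape(-1,2).round(1).tolist())
x=o.x; M=R.from_euler('Z',x[2]); W=np.array([x[0],x[1],0])
rows(W+M.apply([-1.5,0,100]),tool_for(x[2],0,1),3)
print(W+M.apply([-1.5,0,46]))
```

```text
[ 5.87571924e+02  2.62153436e+02 -3.22182040e-01] [[-0.7, -1.7], [1.2, -1.4], [-0.6, 1.3], [0.1, 0.9], [-1.0, 0.6], [0.9, 0.4]]
dist 99.9 ang 1.7
[0.0333, -0.0012, 0.001, 0.58, 0.01, 0.01, 1]
[0.0333, -0.0012, 0.0011, 0.58, 0.01, 0.01, 1]
[0.0333, -0.0012, 0.0011, 0.58, 0.01, 0.01, 1]
[586.14910409 262.62839198  46.        ]
```

servo_tool([
  [[0.0333,-0.0012,0.001,0.6,0,0,1],[0.0333,-0.0012,0.001,0.6,0,0,1],[0.0333,-0.0012,0.001,0.6,0,0,1],[0.03,0,0,0,0,0,1],[0,0,0,0,0,0,1]],
])

```text
time: 14.42
position: [584.5, 262.3, 67.6]
ee_rot: [-0.696, 0.115, 0.7, 0.113]
wrist_force: [0.6, 0.1, -0.9]
finger_gap: 86.9
```

servo_tool([
  [[0.015,0,0,0,0,0,1],[0.007,0,0,0,0,0,1],[0,0,0,0,0,0,1],[0,0,0,0,0,0,1]],
])

```text
time: 14.92
position: [586.5, 264.8, 48.5]
ee_rot: [0.698, -0.112, -0.698, -0.114]
wrist_force: [0.2, -0.2, 1.1]
finger_gap: 87.0
```

servo_tool([
  [[0,0,0,0,0,0,0.5],[0,0,0,0,0,0,0.4],[0,0,0,0,0,0,0.2],[0,0,0,0,0,0,0.2],[0,0,0,0,0,0,0.2]],
], grip_force=35)

```text
time: 15.55
position: [586.1, 264.6, 47.9]
ee_rot: [-0.698, 0.113, 0.698, 0.114]
wrist_force: [0.2, -0.4, -0.4]
finger_gap: 45.1
```

servo_tool([
  [[0,0,0,0,0,0,0.2],[0,0,0,0,0,0,0.2],[0,0,0,0,0,0,0.2]],
])

```text
time: 15.92
position: [586.1, 264.4, 47.9]
ee_rot: [-0.698, 0.113, 0.698, 0.114]
wrist_force: [-0.3, -0.6, 0.1]
finger_gap: 39.9
```

servo_tool([
  [[-0.01,0,0,0,0,0,0.2],[-0.03,0,0,0,0,0,0.2],[-0.035,0,0,0,0,0,0.2],[0,0,0,0,0,0,0.2]],
])

```text
time: 16.42
position: [588.2, 265.5, 126.1]
ee_rot: [0.7, -0.111, -0.696, -0.115]
wrist_force: [0.1, -0.1, -3.1]
finger_gap: 39.9
```

Run:
```python
from h import *
C=np.array([566.9,39.8,0]); M=R.from_euler('Z',.045)
print(pose()[0]); rows(C+M.apply([-55,0,125]),tool_for(.045,0,1),6,None,None,.2)
```

```text
[588.20275303 265.48405565 126.13661432]
dist 240.6 ang 21.0
[-0.0001, 0.0401, 0.0, -3.5, -0.05, 0.05, 0.2]
[-0.0, 0.04, 0.0025, -3.5, -0.05, 0.05, 0.2]
[0.0, 0.0398, 0.0049, -3.5, -0.05, 0.05, 0.2]
[0.0001, 0.0394, 0.0073, -3.5, -0.05, 0.05, 0.2]
[0.0001, 0.0389, 0.0097, -3.5, -0.05, 0.05, 0.2]
[0.0001, 0.0382, 0.0121, -3.5, -0.05, 0.05, 0.2]
```

servo_tool([
  [[0,0.0401,0,-3.5,0,0,0.2],[0,0.04,0.0025,-3.5,0,0,0.2],[0,0.0398,0.0049,-3.5,0,0,0.2],[0,0.0394,0.0073,-3.5,0,0,0.2],[0,0.0389,0.0097,-3.5,0,0,0.2]],
])

```text
time: 17.05
position: [521.1, 73.0, 121.3]
ee_rot: [-0.706, 0.004, 0.708, 0.005]
wrist_force: [-0.3, 0.2, -3.3]
finger_gap: 39.9
```

servo_tool([
  [[0,0.0382,0.0121,-3.5,0,0,0.2],[0,0,0,0,0,0,0.2],[0,0,0,0,0,0,0.2],[0,0,0,0,0,0,0.2]],
])

```text
time: 17.55
position: [510.1, 37.7, 122.2]
ee_rot: [-0.707, -0.017, 0.707, -0.016]
wrist_force: [0.1, -0.3, -3.7]
finger_gap: 39.8
```

Run:
```python
from h import *
import pickle
C=np.array([566.9,39.8,0]); M=R.from_euler('Z',.045)
c=cam('wrist'); p,Rc=pose(); im=eyes.camera('wrist')[:,:,::-1].copy(); cv2.imwrite('pics/w6.png',im)
pickle.dump((c,p,Rc.as_quat()),open('w6.pkl','wb'))
print(p,M.inv().apply(p-C),(Rc.inv()*tool_for(.045,0,1)).as_rotvec(degrees=True))
montage([(crop(im,150,60,320,240,2.4),0,0)],768,576,'pics/m6.png')
```

```text
[510.12599387  37.69177421 122.20226062] [-56.81137029   0.44787654 122.20226062] [0.1221667  0.0346642  0.11846229]
```

View pics/m6.png

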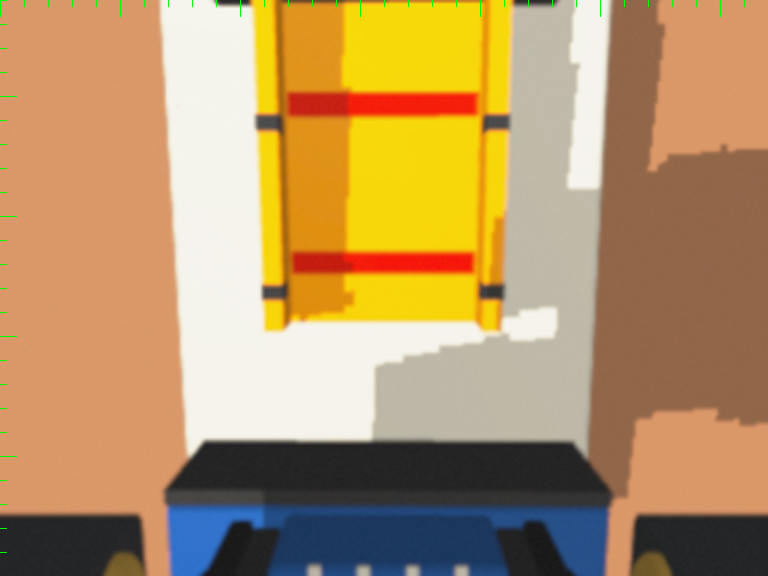

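Run:
```python
from h import *
import pickle; c,p,q=pickle.load(open('w6.pkl','rb'))
C=np.array([566.9,39.8,0]); M=R.from_euler('Z',.045)
g=lambda uv,z:print(M.inv().apply(at_z(c,np.array(uv)/2.4+[149.8,59.8],z)-C).round(1).tolist())
g([(205,441),(573,441)],p[2]-48); g([(165,500),(610,500)],p[2]-8); g([(264,331),(501,331)],51); g([(290,321),(478,321)],31)
```

```text
[[-43.3, 42.3, 74.2], [-43.1, -43.7, 74.2]]
[[-44.8, 42.4, 114.2], [-44.6, -43.2, 114.2]]
[[-20.6, 30.8, 51.0], [-20.4, -28.9, 51.0]]
[[-20.5, 26.3, 31.0], [-20.4, -25.0, 31.0]]
```

servo_tool([
  [[0.02,-0.001,0,0,0,0,0.2],[0.02,0,0,0,0,0,0.2],[0.005,0,0,0,0,0,0.2],[0,0,0,0,0,0,0.2],[0,0,0,0,0,0,0.2]],
])

```text
time: 18.23
position: [510.8, 37.7, 78.4]
ee_rot: [0.707, 0.017, -0.706, 0.015]
wrist_force: [0.0, 1.5, -3.9]
finger_gap: 40.0
```

servo_tool([
  [[0.0015,0,0,0,0,0,0.2],[0,0,0,0,0,0,0.2],[0,0,0,0,0,0,0.2]],
])

```text
time: 18.6
position: [510.1, 37.4, 76.3]
ee_rot: [0.707, 0.017, -0.707, 0.015]
wrist_force: [-0.1, 0.5, -3.6]
finger_gap: 39.6
```

servo_tool([
  [[0.001,0,0,0,0,0,0.2],[0,0,0,0,0,0,0.2],[0,0,0,0,0,0,0.2]],
])

```text
time: 18.98
position: [510.0, 37.4, 75.1]
ee_rot: [-0.707, -0.017, 0.707, -0.015]
wrist_force: [-0.2, 0.2, -2.9]
finger_gap: 39.5
```

servo_tool([
  [[0.001,0,0,0,0,0,0.2],[0,0,0,0,0,0,0.2],[0,0,0,0,0,0,0.2]],
])

```text
time: 19.35
position: [510.0, 37.4, 74.1]
ee_rot: [-0.707, -0.017, 0.707, -0.015]
wrist_force: [-0.6, 0.7, -3.2]
finger_gap: 39.5
```

servo_tool([
  [[0.0007,0,0,0,0,0,0.2],[0,0,0,0,0,0,0.2],[0,0,0,0,0,0,0.2]],
])

```text
time: 19.73
position: [510.2, 37.5, 73.9]
ee_rot: [0.707, 0.017, -0.707, 0.015]
wrist_force: [-1.6, -1.6, 3.4]
finger_gap: 39.5
```

servo_tool([
  [[-0.0005,0,0,0,0,0,0.2],[0,-0.0008,-0.008,0,0,0,0.2],[0,0,-0.008,0,0,0,0.2],[0,0,-0.003,0,0,0,0.2],[0,0,0,0,0,0,0.2]],
])

```text
time: 20.35
position: [527.6, 38.4, 74.2]
ee_rot: [-0.705, -0.016, 0.708, -0.015]
wrist_force: [-4.2, -2.8, 8.8]
finger_gap: 40.0
```

servo_tool([
  [[0,0,-0.0015,0,0,0,0.2],[0,0,0,0,0,0,0.2],[0,0,0,0,0,0,0.2]],
])

```text
time: 20.72
position: [528.7, 38.4, 74.2]
ee_rot: [-0.705, -0.016, 0.709, -0.015]
wrist_force: [-5.6, -1.6, 9.3]
finger_gap: 39.6
```

servo_tool([
  [[0,0,-0.001,0,0,0,0.2],[0,0,0,0,0,0,0.2],[0,0,0,0,0,0,0.2]],
])

```text
time: 21.1
position: [529.6, 38.5, 74.1]
ee_rot: [-0.705, -0.016, 0.709, -0.015]
wrist_force: [-6.8, -1.3, 9.1]
finger_gap: 39.8
```

servo_tool([
  [[-0.0005,0,-0.001,0,0,0,0.2],[0,0,0,0,0,0,0.2],[0,0,0,0,0,0,0.2]],
])

```text
time: 21.48
position: [532.0, 39.0, 74.2]
ee_rot: [-0.706, -0.016, 0.707, -0.015]
wrist_force: [-3.3, -0.8, 3.0]
finger_gap: 39.6
```

servo_tool([
  [[0,0,-0.001,0,0,0,0.2],[0,0,0,0,0,0,0.2],[0,0,0,0,0,0,0.2]],
])

```text
time: 21.85
position: [533.9, 39.4, 74.3]
ee_rot: [0.707, 0.017, -0.707, 0.015]
wrist_force: [-1.1, -0.2, -1.5]
finger_gap: 39.9
```

servo_tool([
  [[0,0,-0.001,0,0,0,0.2],[0,0,0,0,0,0,0.2],[0,0,0,0,0,0,0.2]],
])

```text
time: 22.22
position: [534.9, 39.5, 74.3]
ee_rot: [0.707, 0.017, -0.707, 0.015]
wrist_force: [-0.1, 1.0, -1.9]
finger_gap: 39.6
```

servo_tool([
  [[0,0,-0.001,0,0,0,0.2],[0,0,0,0,0,0,0.2],[0,0,0,0,0,0,0.2]],
])

```text
time: 22.6
position: [535.6, 39.4, 74.4]
ee_rot: [0.707, 0.017, -0.707, 0.015]
wrist_force: [-1.1, 0.2, -4.2]
finger_gap: 39.8
```

Run:
```python
from h import *
C=np.array([566.9,39.8,0]); M=R.from_euler('Z',.045)
c=cam('wrist'); p,Rc=pose(); im=eyes.camera('wrist')[:,:,::-1].copy(); cv2.imwrite('pics/w7.png',im)
print(M.inv().apply(p-C), Rc.as_euler('xyz'))
t=eyes.camera('top')[:,:,::-1]; s=eyes.camera('side')[:,:,::-1].copy()
print(proj(c,C+M.apply([(60,30,51),(60,-30,51),(-20,30,51),(-20,-30,51)])).round(0).tolist())
montage([(crop(im,150,60,320,240,1.5),0,0),(crop(s,270,190,100,100,3),485,0)],790,370,'pics/m7.png')
```

```text
[-31.27568882   0.98851595  74.36470792] [-1.68394011  1.56918357  1.50287645]
[[245.0, 89.0], [378.0, 89.0], [252.0, 260.0], [371.0, 260.0]]
```

View pics/m7.png

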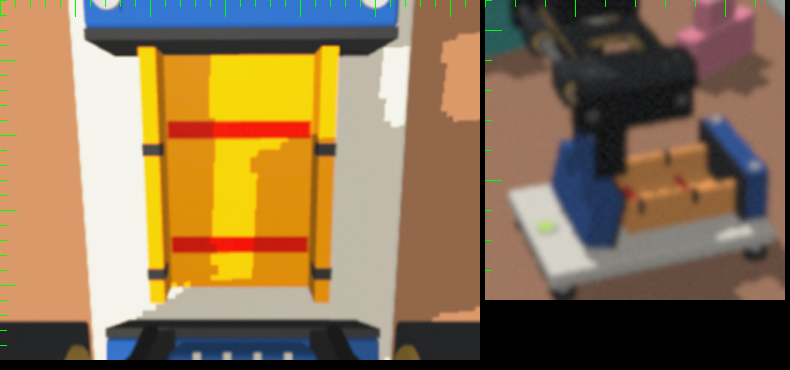

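Run:
```python
from h import *
C=np.array([566.9,39.8,0]); M=R.from_euler('Z',.045); c=cam('wrist'); p,Rc=pose()
g=lambda uv,z:print(z,M.inv().apply(at_z(c,np.array(uv)/1.5+[149.8,59.8],z)-C).round(1).tolist())
g([(122,320),(365,320)],27);g([(107,335),(380,335)],67);g([(150,302),(330,302)],51);g([(168,287),(311,287)],31)
g([(138,46),(339,46)],51)
print(proj(c,C+M.apply([(x,y,z) for x in(-17.8,-20,-24) for z in(27,67) for y in (43,)]))*1.5-np.array([150,60])*1.5)
im=cv2.imread('pics/w7.png')
for u in (265,300,330): print(u,[(v,*im[v,u].tolist()) for v in range(246,290,2)])
```

```text
27 [[-35.1, 45.8, 27.0], [-35.0, -46.6, 27.0]]
67 [[-26.4, 41.9, 67.0], [-26.4, -42.7, 67.0]]
51 [[-20.6, 30.9, 51.0], [-20.6, -29.3, 51.0]]
31 [[-20.9, 27.4, 31.0], [-20.9, -25.2, 31.0]]
51 [[59.4, 31.3, 51.0], [59.4, -28.9, 51.0]]
[[126.82476712 275.77033447]
 [101.60210027 308.09195931]
 [127.11139612 281.468599  ]
 [102.02536101 314.93176879]
 [127.62795511 291.75614204]
 [102.78677817 327.26242169]]
265 [(246, 10, 136, 218), (248, 10, 172, 243), (250, 64, 208, 247), (252, 213, 238, 245), (254, 235, 243, 245), (256, 234, 242, 244), (258, 215, 228, 232), (260, 168, 184, 190), (262, 167, 183, 189), (264, 166, 183, 189), (266, 168, 183, 189), (268, 168, 183, 189), (270, 167, 183, 189), (272, 133, 146, 151), (274, 42, 44, 45), (276, 36, 35, 35), (278, 43, 44, 44), (280, 41, 40, 41), (282, 36, 35, 36), (284, 39, 37, 36), (286, 40, 34, 34), (288, 44, 36, 36)]
300 [(246, 10, 184, 246), (248, 10, 142, 222), (250, 61, 146, 219), (252, 158, 179, 196), (254, 167, 183, 190), (256, 167, 183, 190), (258, 167, 183, 190), (260, 168, 184, 191), (262, 168, 183, 190), (264, 167, 183, 191), (266, 167, 183, 190), (268, 167, 184, 191), (270, 166, 183, 189), (272, 133, 146, 151), (274, 44, 45, 47), (276, 35, 36, 35), (278, 44, 44, 45), (280, 57, 57, 59), (282, 58, 58, 60), (284, 68, 57, 55), (286, 106, 63, 35), (288, 99, 60, 32)]
330 [(246, 10, 141, 222), (248, 10, 141, 222), (250, 62, 146, 220), (252, 159, 180, 196), (254, 168, 185, 191), (256, 168, 185, 190), (258, 168, 184, 190), (260, 169, 184, 190), (262, 169, 185, 191), (264, 168, 185, 190), (266, 168, 185, 190), (268, 169, 185, 190), (270, 168, 185, 190), (272, 134, 146, 151), (274, 45, 46, 47), (276, 34, 34, 34), (278, 45, 45, 45), (280, 58, 58, 59), (282, 58, 57, 58), (284, 67, 58, 53), (286, 107, 66, 37), (288, 96, 58, 29)]
```

Run:
```python
from h import *
C=np.array([566.9,39.8,0]); M=R.from_euler('Z',.045); c=cam('wrist')
im=cv2.imread('pics/w7.png'); 
for v in (272,274,276,278,280,282,284,286):
    d=im[v].max(1)<75; b=(im[v,:,0].astype(int)-im[v,:,2]>25); u=np.where(d|b)[0]; u=u[(u>205)&(u<420)]; print(v,u.min(),u.max(),M.inv().apply(at_z(c,[[u.min(),v],[u.max(),v]],30)-C).round(1)[:,:2].tolist())
# upright-model fit with pitch, from top/bottom edges of gasket
montage([(crop(im,205,225,220,75,3.6),0,0),(crop(cv2.imread('pics/w6.png'),205,225,220,75,3.6),0,275)],792,550,'pics/m8.png')
s=robot.sense(); print(np.round(s['wrist_force'],1),np.round(s['ft_torque'],2))
```

```text
Traceback (most recent call last):
ValueError: zero-size array to reduction operation minimum which has no identity
```

Run:
```python
from h import *
C=np.array([566.9,39.8,0]); M=R.from_euler('Z',.045); c=cam('wrist')
im=cv2.imread('pics/w7.png'); 
for v in range(273,292,2):
    d=im[v].max(1)<75; b=(im[v,:,0].astype(int)-im[v,:,2]>25); u=np.where(d|b)[0]; u=u[(u>205)&(u<420)]
    if len(u): print(v,u.min(),u.max(),M.inv().apply(at_z(c,[[u.min(),v],[u.max(),v]],30)-C).round(1)[:,:2].tolist())
# tilted wall fit: unknown x, z, pitch from 4 points
```

```text
275 206 419 [[-35.1, 59.3], [-35.1, -60.6]]
277 206 419 [[-36.3, 59.4], [-36.2, -60.6]]
279 206 419 [[-37.5, 59.5], [-37.4, -60.7]]
281 206 419 [[-38.7, 59.5], [-38.6, -60.8]]
283 206 419 [[-39.9, 59.6], [-39.8, -60.9]]
285 206 419 [[-41.1, 59.7], [-41.0, -61.0]]
287 206 419 [[-42.3, 59.8], [-42.2, -61.0]]
289 206 419 [[-43.5, 59.9], [-43.4, -61.1]]
291 206 417 [[-44.7, 59.9], [-44.6, -60.1]]
```

Run:
```python
from h import *
C=np.array([566.9,39.8,0]); M=R.from_euler('Z',.045); c=cam('wrist'); p,_=pose()
im=cv2.imread('pics/w7.png'); E=[]
for v in range(273,288):
    x=im[v].astype(int); ok=(x.max(1)<85)|(x[:,0]-x[:,2]>25)
    l=300
    while ok[l]: l-=1
    r=300
    while ok[r]: r+=1
    E.append((v,l,r)) 
print(E)
# model: gasket rectangle 86x40 pitched by th about grasp point; unknown th, base offset
def f(x):
    th,dx,dz=x; Rp=R.from_euler('Y',th); G=M.inv().apply(p-C)+[0,0,19]
    P=[(13.5,y,z-67+0) for z in(0,40) for y in(43,-43)]
    return Rp.apply(P)+G+[dx,0,dz]
for th in (0,.05,.1,.15,.2,.25,.3): 
    L=f((th,0,0)); print(th,L[[0,2]].round(1).tolist(),proj(c,C+M.apply(L)).round(0).tolist())
```

```text
[(273, 300, 300), (274, 235, 389), (275, 232, 391), (276, 229, 394), (277, 226, 397), (278, 224, 399), (279, 222, 402), (280, 221, 402), (281, 221, 403), (282, 221, 403), (283, 221, 402), (284, 239, 402), (285, 221, 401), (286, 221, 402), (287, 220, 402)]
0 [[-17.9, 44.0, 26.4], [-17.9, 44.0, 66.4]] [[233.0, 244.0], [386.0, 244.0], [216.0, 265.0], [403.0, 265.0]]
0.05 [[-21.3, 44.0, 25.8], [-19.3, 44.0, 65.7]] [[234.0, 249.0], [386.0, 249.0], [216.0, 268.0], [402.0, 268.0]]
0.1 [[-24.7, 44.0, 25.4], [-20.7, 44.0, 65.2]] [[234.0, 255.0], [385.0, 255.0], [217.0, 270.0], [402.0, 270.0]]
0.15 [[-28.1, 44.0, 25.1], [-22.1, 44.0, 64.7]] [[234.0, 260.0], [385.0, 261.0], [217.0, 273.0], [401.0, 273.0]]
0.2 [[-31.5, 44.0, 25.0], [-23.5, 44.0, 64.2]] [[235.0, 266.0], [385.0, 266.0], [218.0, 275.0], [401.0, 275.0]]
0.25 [[-34.9, 44.0, 25.1], [-25.0, 44.0, 63.9]] [[235.0, 272.0], [384.0, 272.0], [218.0, 278.0], [400.0, 278.0]]
0.3 [[-38.3, 44.0, 25.4], [-26.5, 44.0, 63.6]] [[235.0, 278.0], [384.0, 278.0], [218.0, 281.0], [400.0, 281.0]]
```

servo_tool([
  [[-0.003,0,0.002,0,0,0,0.2],[-0.002,0,0.004,0,0,0,0.2],[0,0,0,0,7,0,0.2],[0,0,0,0,7,0,0.2],[0,0,0,0,0,0,0.2]],
])

```text
time: 23.38
position: [526.0, 38.8, 78.7]
ee_rot: [0.786, 0.018, -0.618, 0.014]
wrist_force: [-0.3, 0.2, -3.6]
finger_gap: 39.9
```

Run:
```python
from h import *
C=np.array([566.9,39.8,0]); M=R.from_euler('Z',.045); c=cam('wrist'); p,Rc=pose()
im=eyes.camera('wrist')[:,:,::-1].copy(); cv2.imwrite('pics/w8.png',im)
print(M.inv().apply(p-C),(tool_for(.045,0,1).inv()*Rc).as_rotvec(degrees=True),robot.sense()['wrist_force'])
x=im.astype(int)
for u in(265,300,345):
    k=x[:,u]; print([ (v,k[v].tolist()) for v in range(225,300,3)])
T=Rc.as_matrix()
for th in (0,.05,-.05):
    G=np.array([0,0,0]); # wall in tool frame assuming upright+th
    a=M.inv().apply(p+Rc.apply([-19,0,0])-C)
    L=R.from_euler('Y',th).apply([(13.5,y,z-67) for z in(0,40) for y in(43,-43)])+a
    print(th,L[[0,2]].round(1).tolist(),proj(c,C+M.apply(L)).round(0).tolist())
```

```text
[-40.91255379   0.7997287   78.72017723] [-0.01678354 13.69239551 -0.07869888] [ 2.24735031  0.08966655 -2.80040412]
[(225, [17, 110, 187]), (228, [22, 117, 190]), (231, [24, 118, 186]), (234, [20, 117, 185]), (237, [25, 120, 190]), (240, [23, 120, 191]), (243, [22, 120, 190]), (246, [21, 121, 191]), (249, [60, 157, 227]), (252, [228, 240, 244]), (255, [236, 243, 245]), (258, [236, 243, 245]), (261, [236, 244, 245]), (264, [213, 226, 231]), (267, [172, 188, 195]), (270, [167, 183, 190]), (273, [82, 89, 92]), (276, [35, 33, 35]), (279, [45, 46, 45]), (282, [37, 37, 37]), (285, [39, 36, 35]), (288, [44, 36, 35]), (291, [45, 37, 36]), (294, [79, 49, 29]), (297, [116, 68, 33])]
[(225, [10, 32, 246]), (228, [10, 165, 247]), (231, [10, 219, 247]), (234, [10, 219, 247]), (237, [10, 218, 247]), (240, [10, 218, 247]), (243, [10, 218, 247]), (246, [10, 218, 247]), (249, [69, 221, 247]), (252, [231, 243, 245]), (255, [213, 227, 231]), (258, [171, 189, 195]), (261, [167, 185, 190]), (264, [167, 185, 190]), (267, [167, 184, 190]), (270, [167, 183, 189]), (273, [92, 100, 104]), (276, [35, 34, 34])
[... 358 characters left out ...]
, (252, [163, 182, 193]), (255, [169, 184, 191]), (258, [169, 185, 192]), (261, [168, 184, 191]), (264, [168, 184, 191]), (267, [168, 184, 192]), (270, [169, 185, 192]), (273, [96, 104, 108]), (276, [36, 35, 36]), (279, [51, 51, 53]), (282, [58, 59, 59]), (285, [89, 61, 46]), (288, [101, 61, 29]), (291, [87, 53, 26]), (294, [96, 63, 45]), (297, [129, 102, 90])]
0 [[-31.9, 43.8, 30.2], [-31.9, 43.8, 70.2]] [[235.0, 271.0], [385.0, 271.0], [218.0, 277.0], [401.0, 278.0]]
0.05 [[-35.3, 43.8, 29.6], [-33.3, 43.8, 69.5]] [[235.0, 276.0], [384.0, 277.0], [218.0, 280.0], [400.0, 280.0]]
-0.05 [[-28.6, 43.8, 30.9], [-30.6, 43.8, 70.9]] [[235.0, 265.0], [385.0, 265.0], [218.0, 275.0], [401.0, 275.0]]
```

servo_tool([
  [[0.0024,0,0.0006,0,0,0,0.2],[0,0,0,0,0,0,0.2],[0.001,0,0.0002,0,0,0,0.2],[0,0,0,0,0,0,0.2],[0,0,0,0,0,0,0.2]],
])

```text
time: 24.05
position: [529.5, 39.1, 75.8]
ee_rot: [0.788, 0.018, -0.616, 0.013]
wrist_force: [-1.2, -0.5, -3.5]
finger_gap: 39.6
```

servo_tool([
  [[0.001,0,0.0002,0,0,0,0.2],[0,0,0,0,0,0,0.2],[0,0,0,0,0,0,0.2]],
])

```text
time: 24.42
position: [529.5, 39.1, 74.9]
ee_rot: [0.788, 0.018, -0.616, 0.013]
wrist_force: [-0.3, 0.1, -3.3]
finger_gap: 39.2
```

servo_tool([
  [[0.001,0,0.0002,0,0,0,0.2],[0,0,0,0,0,0,0.2],[0,0,0,0,0,0,0.2]],
])

```text
time: 24.8
position: [529.6, 39.1, 73.9]
ee_rot: [0.788, 0.018, -0.616, 0.013]
wrist_force: [0.0, 0.1, -2.4]
finger_gap: 39.9
```

servo_tool([
  [[0.0007,0,0.0002,0,0,0,0.2],[0,0,0,0,0,0,0.2],[0,0,0,0,0,0,0.2]],
])

```text
time: 25.18
position: [529.8, 39.1, 73.7]
ee_rot: [0.788, 0.018, -0.615, 0.013]
wrist_force: [-3.6, -0.1, 6.1]
finger_gap: 39.7
```

servo_tool([
  [[-0.0008,0,-0.0002,0,0,0,0.2],[0,0,0,0,0,0,0.3],[0,0,0,0,0,0,0.55],[0,0,0,0,0,0,1],[0,0,0,0,0,0,1]],
])

```text
time: 25.8
position: [530.0, 39.2, 74.2]
ee_rot: [0.788, 0.018, -0.615, 0.013]
wrist_force: [-0.0, 0.1, -0.0]
finger_gap: 60.2
```

servo_tool([
  [[0,0,0,0,0,0,1],[-0.01,0,0,0,0,0,1],[-0.03,0,0,0,0,0,1],[-0.04,0,0,0,-7,0,1],[-0.02,0,0,0,-6.7,0,1]],
])

```text
time: 26.42
position: [508.0, 38.1, 174.8]
ee_rot: [0.709, 0.017, -0.705, 0.015]
wrist_force: [1.0, 0.2, -1.1]
finger_gap: 86.7
```

servo_tool([
  [[0,0,0,0,0,0,0.6],[0,0,0,0,0,0,0.6],[0,0,0,0,0,0,0.6]],
])

```text
time: 26.8
position: [506.0, 37.8, 170.1]
ee_rot: [0.708, 0.017, -0.706, 0.016]
wrist_force: [-0.0, -0.2, 0.2]
finger_gap: 64.7
```

Run:
```python
from h import *
C=np.array([566.9,39.8,0]); M=R.from_euler('Z',.045); c=cam('wrist'); p,Rc=pose()
im=eyes.camera('wrist')[:,:,::-1].copy(); cv2.imwrite('pics/w9.png',im)
print(M.inv().apply(p-C),(tool_for(.045,0,1).inv()*Rc).as_rotvec(degrees=True))
def show(x0):
  return proj(c,C+M.apply([(x0,43,26),(x0,-43,26),(x0,43,66),(x0,-43,66),(-20.5,0,31)])).round(0).tolist()
for x0 in(-24,-28,-32): print(x0,show(x0))
x=im.astype(int)
for u in (260,300,360): 
    g=x[:,u]; d=np.abs(np.diff(g,axis=0)).sum(1); e=[v for v in range(150,330) if d[v]>45]; print(u,[(v,g[v+2].tolist()) for v in e])
```

```text
[-60.89658522   0.73618043 170.11179568] [-0.01913047  0.15624915 -0.07480384]
-24 [[256.0, 185.0], [366.0, 185.0], [248.0, 191.0], [374.0, 191.0], [311.0, 181.0]]
-28 [[257.0, 190.0], [366.0, 190.0], [249.0, 197.0], [373.0, 197.0], [311.0, 181.0]]
-32 [[257.0, 195.0], [365.0, 195.0], [249.0, 203.0], [373.0, 203.0], [311.0, 181.0]]
260 [(191, [89, 95, 98]), (192, [40, 41, 42]), (193, [37, 37, 37]), (202, [179, 102, 47]), (203, [199, 112, 50]), (230, [225, 219, 217]), (231, [234, 241, 243]), (232, [236, 243, 245]), (259, [137, 176, 224]), (260, [107, 153, 219]), (261, [106, 153, 219]), (304, [77, 100, 133]), (305, [64, 70, 81]), (306, [61, 62, 64])]
300 [(156, [10, 54, 246]), (157, [10, 33, 246]), (163, [10, 172, 247]), (164, [10, 209, 247]), (180, [145, 209, 241]), (181, [165, 192, 212]), (182, [168, 185, 192]), (190, [111, 122, 125]), (191, [64, 68, 69]), (192, [38, 37, 38]), (193, [36, 36, 36]), (211, [188, 106, 47]), (238, [223, 224, 224]), (239, [233, 241, 243]), (240, [235, 242, 244]), (259, [124, 166, 222]), (260, [105, 152, 218]), (304, [78, 99, 133]), (305, [65, 71, 80]), (306, [61, 63, 64])]
360 [(176, [231, 241, 243]), (180, [170, 186, 192]), (191, [66, 71, 74]), (192, [38, 39, 39]), (193, [36, 36, 35]), (225, [204, 115, 49]), (230, [224, 214, 211]), (231, [233, 240, 242]), (232, [235, 243, 245]), (259, [114, 158, 219]), (260, [105, 152, 219]), (304, [77, 99, 133]), (305, [64, 70, 81]), (306, [62, 63, 64])]
```

servo_tool([
  [[0,0,0.022,0,-0.15,0,0.6],[0.03,0,0,0,0,0,0.6],[0.04,0,0,0,0,0,0.6],[0.04,0,0,0,0,0,0.6],[0.015,0,0,0,0,0,0.6]],
])

```text
time: 27.48
position: [483.9, 36.9, 44.1]
ee_rot: [-0.706, -0.016, 0.708, -0.016]
wrist_force: [0.1, -0.2, 0.3]
finger_gap: 52.3
```

servo_tool([
  [[0.005,0,0,0,0,0,0.6],[0,0,0,0,0,0,0.6],[0,0,-0.008,0,0,0,0.6],[0,0,0,0,0,0,0.6]],
])

```text
time: 27.98
position: [496.0, 37.8, 42.4]
ee_rot: [0.709, 0.017, -0.705, 0.015]
wrist_force: [-0.1, 0.0, 0.7]
finger_gap: 52.1
```

servo_tool([
  [[0,0,-0.002,0,0,0,0.6],[0,0,-0.002,0,0,0,0.6],[0,0,-0.002,0,0,0,0.6],[0,0,0,0,0,0,0.6]],
])

```text
time: 28.48
position: [500.3, 37.9, 41.4]
ee_rot: [0.708, 0.017, -0.706, 0.015]
wrist_force: [-0.4, -0.2, 0.5]
finger_gap: 52.1
```

servo_tool([
  [[0,0,-0.001,0,0,0,0.6],[0,0,-0.001,0,0,0,0.6],[0,0,-0.001,0,0,0,0.6],[0,0,-0.001,0,0,0,0.6],[0,0,0,0,0,0,0.6]],
])

```text
time: 29.1
position: [503.1, 37.9, 41.2]
ee_rot: [0.707, 0.017, -0.707, 0.015]
wrist_force: [-3.4, 0.1, 1.5]
finger_gap: 52.3
```

servo_tool([
  [[0,0,-0.001,0,0,0,0.6],[0,0,-0.001,0,0,0,0.6],[0,0,-0.001,0,0,0,0.6],[0,0,0,0,0,0,0.6]],
])

```text
time: 29.6
position: [507.5, 38.2, 41.3]
ee_rot: [0.708, 0.017, -0.706, 0.015]
wrist_force: [-2.0, -0.2, -0.4]
finger_gap: 52.3
```

servo_tool([
  [[0,0,-0.001,0,0,0,0.6],[0,0,-0.001,0,0,0,0.6],[0,0,-0.001,0,0,0,0.6],[0,0,0,0,0,0,0.6]],
])

```text
time: 30.1
position: [510.4, 38.3, 41.4]
ee_rot: [0.708, 0.017, -0.706, 0.015]
wrist_force: [0.1, -0.2, -0.9]
finger_gap: 52.0
```

servo_tool([
  [[0,0,-0.001,0,0,0,0.6],[0,0,-0.001,0,0,0,0.6],[0,0,0,0,0,0,0.6],[0,0,0,0,0,0,0.6]],
])

```text
time: 30.6
position: [511.4, 38.3, 41.2]
ee_rot: [0.707, 0.017, -0.707, 0.015]
wrist_force: [-3.9, -1.0, -0.1]
finger_gap: 52.3
```

servo_tool([
  [[0,0,-0.001,0,0,0,0.6],[0,0,0,0,0,0,0.6],[0,0,0,0,0,0,0.6]],
])

```text
time: 30.98
position: [511.5, 38.3, 41.2]
ee_rot: [-0.707, -0.017, 0.707, -0.016]
wrist_force: [-5.8, -0.2, 2.7]
finger_gap: 52.5
```

Contact with the tray (511.5 no longer advances). Press a little more to seat both joints.

servo_tool([
  [[0,0,-0.0015,0,0,0,0.6],[0,0,0,0,0,0,0.6],[0,0,-0.0015,0,0,0,0.6],[0,0,0,0,0,0,0.6],[0,0,0,0,0,0,0.6]],
])

```text
time: 31.6
position: [511.5, 38.3, 41.1]
ee_rot: [-0.704, -0.017, 0.709, -0.016]
wrist_force: [-13.1, -0.6, 9.6]
finger_gap: 52.4
```

servo_tool([
  [[0,0,0.003,0,0,0,0.6],[0,0,0.006,0,0,0,0.6],[0,0,0.015,0,0,0,0.6],[-0.04,0,0,0,0,0,0.6],[-0.06,0,0,0,0,0,0.6]],
])

```text
time: 32.22
position: [490.5, 37.2, 141.4]
ee_rot: [-0.707, -0.016, 0.707, -0.016]
wrist_force: [2.0, -0.6, 0.5]
finger_gap: 52.2
```

servo_tool([
  [[-0.03,0,-0.02,0,0,0,0.6],[0,0,-0.02,0,0,0,0.6],[0,0,0,0,0,0,0.6],[0,0,0,0,0,0,0.6]],
])

```text
time: 32.72
position: [530.5, 38.9, 170.8]
ee_rot: [0.707, 0.016, -0.707, 0.015]
wrist_force: [-0.4, -0.6, -0.2]
finger_gap: 52.1
```

Run:
```python
from h import *
C=np.array([566.9,39.8,0]); M=R.from_euler('Z',.045); c=cam('wrist'); p,Rc=pose()
im=eyes.camera('wrist')[:,:,::-1].copy(); t=eyes.camera('top')[:,:,::-1].copy(); s=eyes.camera('side')[:,:,::-1].copy()
for n,i in(('w10',im),('t10',t),('s10',s)): cv2.imwrite(f'pics/{n}.png',i)
print(M.inv().apply(p-C))
q=proj(c,C+M.apply([(80,0,66),(-44,0,26)])); print(q)
u0,v0=int(q[0,0]-75),int(q[0,1]-10)
montage([(crop(im,max(u0,0),max(v0,0),150,min(170,480-v0),3.2),0,0),(crop(s,280,205,95,85,3.2),485,0),(crop(t,295,195,80,105,2.8),485,280)],796,575,'pics/m10.png'); print(u0,v0)
```

```text
[-36.44002528   0.76185795 170.77896932]
[[311.15066912  64.89849829]
 [311.15155252 239.59529114]]
236 54
```

View pics/m10.png

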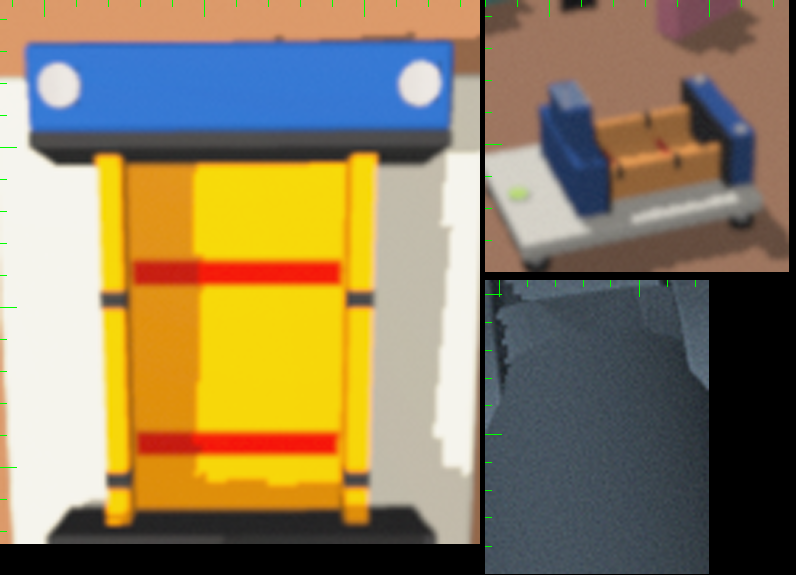

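Run:
```python
from h import *
C=np.array([566.9,39.8,0]); M=R.from_euler('Z',.045); c=cam('wrist')
im=cv2.imread('pics/w10.png').astype(int)
for u in(260,285,310,335,360):
    k=im[:,u].max(1); a=[v for v in range(98,120) if k[v]<60<=k[v+1]]; b=[v for v in range(195,222) if k[v]>=60>k[v+1]]
    r=lambda v:[(j,M.inv().apply(at_z(c,[[u,j]],28)-C)[0,:2].round(1).tolist()) for j in v]
    print(u,r(a),r(b))
print(robot.sense()['wrist_force'])
ticket.close_job()
```

```text
260 [(104, [60.7, 38.2])] [(213, [-21.4, 40.9])]
285 [(103, [61.4, 19.5])] [(214, [-22.2, 20.9])]
310 [(103, [61.4, 0.9])] [(214, [-22.1, 1.0])]
335 [(103, [61.4, -17.7])] [(213, [-21.3, -19.0])]
360 [(103, [61.4, -36.3])] [(212, [-20.5, -38.9])]
[0.32097628 0.44068485 0.01562098]
the job is handed in; nothing more can be done
```

The gel caster is set up and the job is handed in at about 33 s of the 64 s allowed. The tray lies flat and right way up on the platform. One open end is against the fixed wall's gasket, and the loose blue wall is butted against the other.

**Tray:** I gripped it across its 60 mm, lifted it off the drainer, set it on the platform and slid it until it met the gasket.

**Loose wall:** While I slid it along the platform, it pivoted about 15° in the grip. I spotted this in the wrist picture, stood it upright again and released it. I then pushed it home low from behind with two spread fingers, to about 13 N.

**Last checks:**
- **Joints:** The last wrist picture shows no gap at either end, with both walls wider than the tray on each side.
- **Squareness:** The fixed gasket edge read level along its length to one pixel (about 0.7 mm). The loose one drifted by about 1 to 2 pixels (roughly 1 mm) over 80 mm. That is about the limit of the measurement, so I cannot rule out a slight skew there.
- **Centring:** The tray sits about 1 mm off the middle of the fixed wall, well inside its 86 mm.
- **Robot:** It stood clear above everything with the wrist force near zero. No step reported more than about 15 N at the wrist.
- **Not checked:** The arm blocked the last top view, so it confirmed nothing. I did not look again at the comb, bottles or other bench things after the moves, though the arm was not sent near the bottles, beaker, rack, tip box or timer and passed above the comb.

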